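Sand the bevel of a rail on the planing board

ROBOT

A 6-joint arm with a two-finger parallel gripper is mounted at the origin on a cart in front of the work surface, level with it; the furniture and walls round the work are solid. World frame = base frame: x ahead of the robot, y to its left, z up, the work surface at z = 0. Lengths are in m, angles in rad, forces in N, time in s.
With the tool pointing down it reaches from about 0.325 to 0.775 m from the base axis. Payload 9.3 kg.
Tool frame: the origin (TCP) lies midway between the tips of the shut fingers; the grasp point (between the pads) lies 19 mm behind it; z points along the fingers, y is the line along which they close (so a half turn about z gives the same grasp; the last joint's range is limited). The gripper opens to 85 mm and grips with 20 to 120 N. Pads are 22 mm wide; open, the fingers measure 114 mm over their backs; the gripper's body (76 mm by 85 mm) begins 54 mm behind the grasp point. The pads swing forward as they close: fully open they stand 13 mm farther back than shut.
Start: joints at [-1.491, 0.259, 0.021, 1.334, 0, 1.418], TCP at [0.127, -0.535, 0.231] pointing down, gripper open.
Joint ranges: [-3.04, 3.04], [-0.91, 1.82], [-1.04, 1.36], [-1.92, 1.95], [-1.52, 1.45], [-3.14, 3.14]. Speed limits (rad/s): [2.22, 2.22, 2.79, 3.14, 3.14, 3.14].

INTERFACE

Orientations are given as [roll, pitch, yaw] about the fixed x, y, z axes, in that order (R = Rz(yaw) Ry(pitch) Rx(roll)).
In Python, from rig import get_state, imaging, workorder gives the robot as it stands. The module is installed in compiled form; this text tells all that it offers.
- The arm moves only by the tool arm_command, never from a script. Its argument "moves" is a list of rows, each a list of 3 entries, a list of its own where there are three numbers: the shift along the tool's x, y, z as a fraction of full scale, then the turn, a rotation vector about the tool's x, y, z as a fraction of full scale, then the closure, from 0 (fully open) to 1 (shut). In form: [[[dx, dy, dz], [wx, wy, wz], jaw], ...]. A call has 1 to 10 rows; each row shifts and turns the commanded pose from where the row before left it, along the tool's axes as they then stand; what a row does not reach is not made up. Full scale, the value 1, is 0.025 m for a shift and 6 degrees for a turn. A row lasts 1/8 s, in which the tool goes at most 62.5 mm and 10.7 degrees, less where a joint would pass 70% of its speed; a pose out of reach is approached as far as the arm can. A call with a number of a shift or a turn outside -1 to 1 is refused whole. A call with a gripper value outside its range is refused whole. The fingers move at their own pace and stop on an object; "squeeze" is the grip in N (left out, the last holds). Time passes only in rows, so rows that do not move let the fingers close. It gives the time, the measured TCP pose, the force, the opening and the grip force at its end, in the units of the state.
- get_state(): the state, without advancing time (a new reading comes with each control period).
- imaging.get_image(name): name is "scene" or "top" or "wrist"; returns a dict with "frame" (384x512x3 uint8, red, green, blue), "depth" (384x512 float32, m along the optical axis (not along the pixel's ray), 0 where there is no reading), "camera_matrix" (3x3 intrinsics, pixels), "R" (3x3) and "t" (3): a world point X has camera coordinates R X + t. Camera axes: x right, y down, z forward; pixel columns grow to the right and rows downward; lengths in m; the calibration is good to about 2 mm. A picture is of the moment at which its call begins.
- workorder.sign_off(): hands the job in; it is judged then, once.
The state is a dict: "time": time; "joint_positions": joint angles; "joint_velocities": joint speeds; "joint_efforts": joint torques, N m; "ee_pos": TCP position; "tcp_rot": TCP orientation; "contact_force": force on the tool from outside, world axes, zero at the start; "torque": the same for the moment, N m; "finger_gap": finger opening in m; "grip_force": force on a finger pad.
Only numpy, scipy, OpenCV 4.12 (cv2) and the standard library are available. Lean on these libraries where they do the work, as an engineer would, in place of code of your own. Each camera call takes 0.05 s, during which the arm holds its last target. There are 200 camera calls.

TASK

Lay the bevelled rail on the planing board, its thick side up against both back blocks and its end against the end stop, and let go. Then take the sanding block and rub the sloping face lengthwise: set the block flat on the face at the end away from the end stop, its length along the rail, and push it to the end stop's end in one unbroken stroke without lifting it, pressing lightly and steadily (about 5 to 15 N), the block reaching to each end of the rail. Put the block back on its rest, paper down between the lips, leaving the rail against its stops and the other things where they are.

Things in the scene. Friction and masses are not known exactly. Their poses are not given: they have to be found in the camera images.
- rail: the work: a plain reddish-brown hardwood rail with a sloping face, 170 mm long (its y), 60 mm wide (x), about 0.3 kg. Flat underside; upright thin front side (-x) 22 mm high, upright thick back side (+x) 56.6 mm high; between them the top slopes at 30 degrees from level. Origin: centre of the underside, z up. Starts on its underside on the bare table, turned at random
- rail_face (a point): centre of the rail's sloping face (39.3 mm above the middle of its underside). x runs up the slope to the thick back, y along the rail (same as the rail's y), z square out of the face. The face is 69 mm up the slope by 170 mm along
- rail_thin_edge (a point): middle of the top edge of the rail's thin front side, 22 mm above the underside (at -30, 0, 22 mm in the rail's frame); axes as the rail's
- planing_board: plywood board 136 x 256 x 18 mm fixed to the table, origin at the centre of its underside, z up. On it are fixed two back blocks, 36 mm long (y), 24 mm high, at y = +58 and -58 mm, front faces at x = +30 mm (80 mm free between them), and an end stop 44 mm wide (x), 19 mm high, its near face at y = -85 mm. They only stop the rail from sliding; nothing holds it down
- board_seat (a point): point on the top of the planing board, axes as the board's, where the centre of the rail's underside lies when the rail is home: thick back against both back blocks, -y end against the end stop, thin side to the board's -x, y axes the same way
- sanding_block: brown cork sanding block 59 mm (x) by 100 mm (y) by 28 mm high, about 0.06 kg, abrasive paper on its underside. Origin: centre of the underside, z up. Starts lying on the block rest, its y along the rest's y
- block_rest: low wooden rest fixed to the table, 98 mm (x) by 124 mm (y), origin at the centre of its underside: two 13 mm wide runners along x at y = +34 and -34 mm, tops 21 mm above the table, each with a 5 mm high lip at both ends (74 mm free between lips). The block lies across both runners between the lips, its y along the rest's y; fingers have 55 mm between the runners
- rest_top (a point): point midway between the runners, on the level of their tops (21 mm above the table), axes as the rest's: where the centre of the block's underside belongs
- oak_block: bystander: oak offcut 45 x 85 x 28 mm, no paper, lies on the bare table behind the board
- bench_brush: bystander: bench brush with wooden handle, 32 x 186 x 46 mm, behind the board
- tape_measure: bystander: tape measure, 75 x 34 x 64 mm, at the right behind
- wax_tin: bystander: round flat tin, 66 mm across, 23 mm high, in front of the board

How it is judged:
On the way, in this order (a step that is already met when the one before it is completed fails the run):
1. the rail lies home on the planing board, back and end against the stops, let go (x of rail_thin_edge in the frame of board_seat between -0.035 and -0.025 m and y of rail_thin_edge in the frame of board_seat between -0.005 and 0.005 m and z of rail_thin_edge in the frame of board_seat between 0.018 and 0.026 m and angle between the y axis of rail and the y axis of board_seat, either way round below 0.05 rad and contact force between the fingers and rail below 0.1 N and linear speed of rail below 0.01 m/s), for 0.2 s.
2. the block lies flat on the sloping face at the end away from the end stop and is pressed (y of sanding_block in the frame of rail_face between 0.03 and 0.095 m and x of sanding_block in the frame of rail_face between -0.015 and 0.015 m and z of sanding_block in the frame of rail_face between -0.004 and 0.004 m and angle between the z axis of sanding_block and the z axis of rail_face, either way round below 0.1 rad and angle between the y axis of sanding_block and the y axis of rail_face, either way round below 0.2 rad and contact force between sanding_block and rail between 2 and 25 N and x of rail_thin_edge in the frame of board_seat between -0.035 and -0.025 m and y of rail_thin_edge in the frame of board_seat between -0.005 and 0.005 m and z of rail_thin_edge in the frame of board_seat between 0.018 and 0.026 m and angle between the y axis of rail and the y axis of board_seat, either way round below 0.05 rad), for 0.1 s.
3. still flat and pressed a quarter of the way along (y of sanding_block in the frame of rail_face between 0.008 and 0.03 m and x of sanding_block in the frame of rail_face between -0.015 and 0.015 m and z of sanding_block in the frame of rail_face between -0.004 and 0.004 m and angle between the z axis of sanding_block and the z axis of rail_face, either way round below 0.1 rad and angle between the y axis of sanding_block and the y axis of rail_face, either way round below 0.2 rad and contact force between sanding_block and rail between 2 and 25 N and x of rail_thin_edge in the frame of board_seat between -0.035 and -0.025 m and y of rail_thin_edge in the frame of board_seat between -0.005 and 0.005 m and z of rail_thin_edge in the frame of board_seat between 0.018 and 0.026 m and angle between the y axis of rail and the y axis of board_seat, either way round below 0.05 rad), for 0.1 s.
4. still flat and pressed past the middle (y of sanding_block in the frame of rail_face between -0.03 and -0.008 m and x of sanding_block in the frame of rail_face between -0.015 and 0.015 m and z of sanding_block in the frame of rail_face between -0.004 and 0.004 m and angle between the z axis of sanding_block and the z axis of rail_face, either way round below 0.1 rad and angle between the y axis of sanding_block and the y axis of rail_face, either way round below 0.2 rad and contact force between sanding_block and rail between 2 and 25 N and x of rail_thin_edge in the frame of board_seat between -0.035 and -0.025 m and y of rail_thin_edge in the frame of board_seat between -0.005 and 0.005 m and z of rail_thin_edge in the frame of board_seat between 0.018 and 0.026 m and angle between the y axis of rail and the y axis of board_seat, either way round below 0.05 rad), for 0.1 s.
5. still flat and pressed at the end stop's end (y of sanding_block in the frame of rail_face between -0.095 and -0.03 m and x of sanding_block in the frame of rail_face between -0.015 and 0.015 m and z of sanding_block in the frame of rail_face between -0.004 and 0.004 m and angle between the z axis of sanding_block and the z axis of rail_face, either way round below 0.1 rad and angle between the y axis of sanding_block and the y axis of rail_face, either way round below 0.2 rad and contact force between sanding_block and rail between 2 and 25 N and x of rail_thin_edge in the frame of board_seat between -0.035 and -0.025 m and y of rail_thin_edge in the frame of board_seat between -0.005 and 0.005 m and z of rail_thin_edge in the frame of board_seat between 0.018 and 0.026 m and angle between the y axis of rail and the y axis of board_seat, either way round below 0.05 rad), for 0.1 s.
At the end, for the whole second after the job is handed in: The rail lies home on the planing board (5 mm, 3 degrees), thick side to the back blocks; the sanding block lies level, paper down, on the runners of its rest between the lips (within 12 mm in x, 20 mm in y, 14 degrees of turn); both at rest (x of rail_thin_edge in the frame of board_seat between -0.035 and -0.025 m and y of rail_thin_edge in the frame of board_seat between -0.005 and 0.005 m and z of rail_thin_edge in the frame of board_seat between 0.018 and 0.026 m and angle between the y axis of rail and the y axis of board_seat, either way round below 0.05 rad and x of sanding_block in the frame of rest_top between -0.012 and 0.012 m and y of sanding_block in the frame of rest_top between -0.02 and 0.02 m and z of sanding_block in the frame of rest_top between -0.003 and 0.004 m and angle between sanding_block's own z axis and vertical below 0.06 rad and angle between the y axis of sanding_block and the y axis of block_rest, either way round below 0.25 rad and linear speed of each of sanding_block, rail below 0.01 m/s); the robot touches nothing.
It fails at once if a bystander is pushed more than 20 mm (distance of any of oak_block, bench_brush, tape_measure, wax_tin from where it was at the start of the episode above 0.02 m).
It fails at once if the block bears on the rail with more than 60 N (contact force between sanding_block and rail above 60 N).
It fails at once if the block is lifted off the face between the ends of the stroke (hovering 6 to 50 mm over the middle 50 mm) (y of sanding_block in the frame of rail_face between -0.025 and 0.025 m and x of sanding_block in the frame of rail_face between -0.03 and 0.03 m and z of sanding_block in the frame of rail_face between 0.006 and 0.05 m).
It also fails if it takes over 70 s, if anything falls off the work surface, if the arm or the gripper's body presses on something with over 40 N, if the wrist force passes 120 N, or if a joint passes its speed limit or range.

## Working session

There is one attempt and no reset: what is moved stays moved. The work goes in short steps, Python scripts to look and compute and a tool call to move; the robot and the scene stay as the last step left them, time stands still between calls to the robot, and variables do not carry over. Pictures are saved under pics/ and viewed, at most 10 in all, crops included, and the job is handed in when it is done.

Besides the shell and the picture viewer there is one more tool, called after "Call:" in YAML: its name, and indented under it one key for each argument. arm_command: Moves the arm, as the interface text tells. Its arguments: {"type":"object","properties":{"moves":{"type":"array","items":{"type":"array"}},"squeeze":{"type":"number"}},"required":["moves"]}

```bash
mkdir -p pics
python3 - <<'E'
from rig import get_state, imaging
import cv2,numpy as np
print(get_state())
ims=[]
for n in("scene","top"):
    d=imaging.get_image(n); np.savez(f"{n}0.npz",**d)
    cv2.imwrite(f"pics/{n}0.png",d["frame"][:,:,::-1]); print(n,d["camera_matrix"],d["R"],d["t"],(d["depth"]>0).mean())
E
```

```text
{'time': 0.0, 'joint_positions': array([-1.49059943e+00,  2.59226226e-01,  2.07763086e-02,  1.33372736e+00,
        2.02397716e-05,  1.41820503e+00]), 'joint_velocities': array([ 1.32705193e-03, -3.28920807e-05, -1.80646484e-04,  6.64222299e-04,
        8.82840124e-04, -9.53244104e-05]), 'joint_efforts': array([-1.52215318e-03, -5.55636299e+01,  3.44532824e+01,  1.37426986e-02,
       -3.07894479e-04, -1.07094604e-05]), 'ee_pos': array([ 0.12686353, -0.53488091,  0.23065342]), 'tcp_rot': array([-3.14023082e+00, -2.29909489e-04,  2.32788020e-01]), 'contact_force': array([-0.04022075,  0.09744805,  0.24645781]), 'torque': array([0.02298094, 0.02795925, 0.01755283]), 'grip_force': 0.0, 'finger_gap': 0.08572456372089904}
scene [[471.60275615   0.         251.042913  ]
 [  0.         471.60275615 206.46033701]
 [  0.           0.           1.        ]] [[-6.65240963e-01 -7.46628679e-01 -2.78399586e-04]
 [-4.34730907e-01  3.87645312e-01 -8.12859244e-01]
 [ 6.07011944e-01 -5.40626237e-01 -5.82460103e-01]] [0.3669128  0.31105241 0.9932185 ] 0.9961293538411459
top [[446.49060394   0.         256.01933807]
 [  0.         446.49060394 194.84735858]
 [  0.           0.           1.        ]] [[ 2.66917527e-04 -9.99978817e-01  6.50334612e-03]
 [-9.98834141e-01 -5.80537120e-04 -4.82703024e-02]
 [ 4.82730553e-02 -6.48287995e-03 -9.98813138e-01]] [0.00489806 0.55932058 1.23207531] 0.9957936604817709
```

View pics/top0.png

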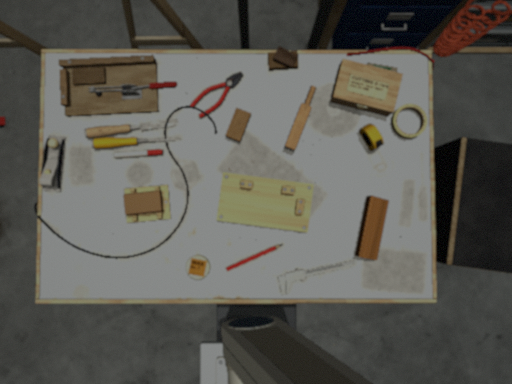

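View pics/scene0.png

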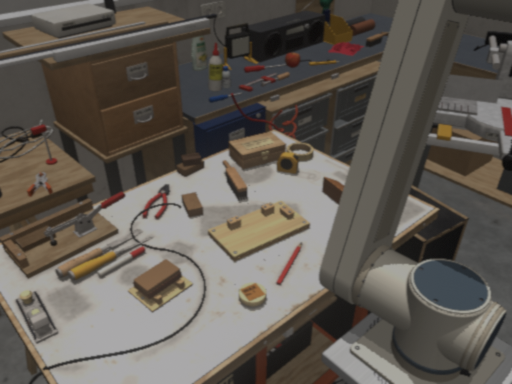

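The top view shows the rail at about (372,228), the board at (265,202) with its back blocks at the top and end stop at (299,207), and the sanding block on its rest at (147,203). The tin is at (198,267). Next I measure with depth.

```bash
cat > h.py <<'E'
import numpy as np,cv2
def cloud(d):
    v,u=np.mgrid[:384,:512]; K=d["camera_matrix"]; z=d["depth"]
    c=np.stack([(u-K[0,2])/K[0,0]*z,(v-K[1,2])/K[1,1]*z,z],-1)
    return (c-d["t"])@d["R"]
def ray(d,uv,h):
    uv=np.atleast_2d(uv).astype(float);K=d["camera_matrix"];R=d["R"]
    r=np.c_[(uv[:,0]-K[0,2])/K[0,0],(uv[:,1]-K[1,2])/K[1,1],np.ones(len(uv))]@R
    o=-R.T@d["t"]; return o+r*((h-o[2])/r[:,2])[:,None]
def rect(P):
    (c,s,a)=cv2.minAreaRect((P[:,:2]*1000).astype(np.float32))
    b=cv2.boxPoints((c,s,a)); e=[b[1]-b[0],b[2]-b[1]]
    l=max(e,key=np.linalg.norm); yaw=np.degrees(np.arctan2(l[1],l[0]))
    return np.round(c,1),np.round(sorted(s),1),round((yaw)%180,2)
E
python3 - <<'E'
from h import *
d=dict(np.load("top0.npz")); P=cloud(d)
def reg(u0,u1,v0,v1,h0,h1):
    Q=P[v0:v1,u0:u1].reshape(-1,3); return Q[(Q[:,2]>h0)&(Q[:,2]<h1)]
for n,a in dict(board=(205,325,165,240,.010,.024),blocks=(205,325,165,240,.03,.06),rail=(345,395,185,270,.012,.08),block=(115,180,180,225,.035,.07),rest=(115,180,180,225,.010,.035),oak=(222,255,100,145,.01,.05),table=(200,340,242,258,-.02,.02)).items():
    Q=reg(*a)
    if n=="table": print(n,np.median(Q[:,2])); continue
    print(n,len(Q),rect(Q),"z",np.percentile(Q[:,2],[5,50,95]).round(4))
B=reg(205,325,165,240,.032,.06)
m=((P[...,2]>.03)&(P[...,2]<.06)); m[:165]=0;m[240:]=0;m[:,:205]=0;m[:,325:]=0
n,l,s,c=cv2.connectedComponentsWithStats(m.astype(np.uint8))
for i in range(1,n):
    if s[i,4]>20: print("bl",rect(P[l==i]),s[i],P[l==i][:,2].mean())
Q=reg(345,395,185,270,.012,.08)
A=np.c_[Q[:,:2],np.ones(len(Q))]; k=None
G=Q[Q[:,2]>.024]
k=np.linalg.lstsq(np.c_[G[:,:2],np.ones(len(G))],G[:,2],rcond=None)[0]; print("slope",k,np.degrees(np.arctan(np.hypot(*k[:2]))),"uphill dir",np.degrees(np.arctan2(k[1],k[0])))
big=[cv2.resize(d["frame"][a:b,c:e],None,fx=4,fy=4,interpolation=cv2.INTER_CUBIC) for a,b,c,e in((165,240,205,325),(188,263,330,400),(165,240,110,185))]
cv2.imwrite("pics/crop.png",np.vstack([np.hstack(big[1:]),np.pad(big[0],((0,0),(0,big[1].shape[1]+big[2].shape[1]-big[0].shape[1]),(0,0)))])[:,:,::-1])
E
```

```text
board 4080 (array([546.3, -21.4]), array([147.2, 256. ]), np.float32(82.39)) z [0.0144 0.0185 0.0223]
blocks 342 (array([571.6, -45.7]), array([ 64. , 192.1]), np.float32(64.58)) z [0.0343 0.0402 0.0454]
rail 1410 (array([ 451.3, -309.9]), array([ 77.6, 212.5]), np.float32(161.79)) z [0.0209 0.0394 0.056 ]
block 805 (array([538.5, 312.1]), array([ 58.7, 100.5]), np.float32(96.42)) z [0.0418 0.0491 0.0528]
rest 206 (array([531. , 295.5]), array([108.7, 142.2]), np.float32(95.42)) z [0.0104 0.0217 0.0317]
oak 520 (array([767.6,  75.2]), array([91.2, 91.2]), np.float32(158.65)) z [0.0228 0.0279 0.032 ]
table 0.0005532128837403556
bl (array([588.9,  31.8]), array([21.8, 35.6]), np.float32(81.63)) [240 179  14  10 107] 0.0417667975691102
bl (array([573.6, -83. ]), array([21.6, 36. ]), np.float32(80.8)) [282 185  14  10 109] 0.04159519013248802
bl (array([ 528.2, -115.3]), array([21.5, 43.5]), np.float32(171.75)) [296 198   9  17 126] 0.037503382332643685
slope [0.08338021 0.38800356 0.12267126] 21.646220407597845 uphill dir 77.87184338413854
```

View pics/crop.png

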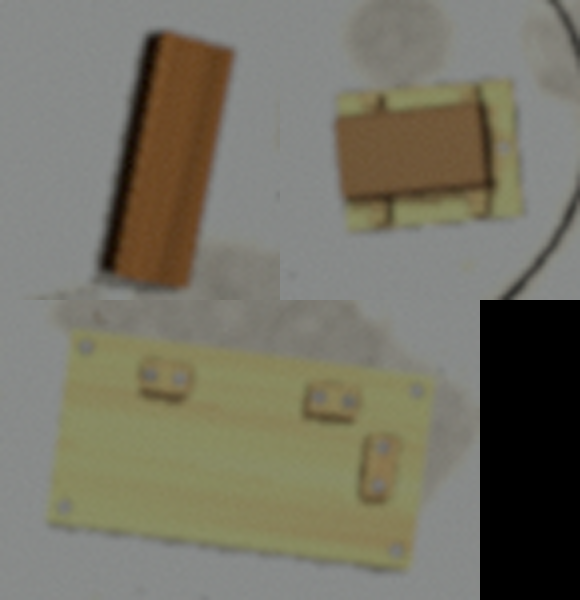

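The crop shows the rail's dark upright thick side at its left (world +y) and the bright slope at its right. The board's two back blocks are along the top and the end stop is at the right. Next I refine the poses with colour masks and ray casting.

Run:
```python
from h import *
d=dict(np.load("top0.npz")); P=cloud(d)
hsv=cv2.cvtColor(d["frame"],cv2.COLOR_RGB2HSV)
def sub(box,lo,hi,h):
    u0,u1,v0,v1=box; s=8
    im=cv2.resize(d["frame"][v0:v1,u0:u1],None,fx=s,fy=s,interpolation=cv2.INTER_LINEAR)
    m=cv2.inRange(cv2.cvtColor(im,cv2.COLOR_RGB2HSV),lo,hi)
    c=max(cv2.findContours(m,0,cv2.CHAIN_APPROX_NONE)[0],key=cv2.contourArea)[:,0]
    uv=(c+.5)/s-.5+[u0,v0]
    return ray(d,cv2.convexHull(uv.astype(np.float32))[:,0],h)
for p in [(265,210),(380,230),(366,215),(147,203),(160,215),(320,220)]: print(p,hsv[p[1],p[0]])
print("board",rect(sub((205,325,165,240),(15,60,60),(40,255,255),.018)))
print("blk",rect(sub((115,180,180,225),(5,60,60),(17,255,255),.049)))
print("rest",rect(sub((115,180,180,225),(8,60,50),(40,255,255),.010)))
print("rail@40",rect(sub((345,395,185,270),(3,90,50),(20,255,255),.040)))
# rail: own depth
m=cv2.inRange(hsv,(3,90,60),(20,255,255))>0; m[:185]=0;m[270:]=0;m[:,:345]=0;m[:,395:]=0
m=cv2.erode(m.astype(np.uint8),np.ones((3,3)))>0
Q=P[m]; print(len(Q),rect(Q))
k=np.linalg.lstsq(np.c_[Q[:,:2],np.ones(len(Q))],Q[:,2],rcond=None)[0]; print("slope",np.degrees(np.arctan(np.hypot(*k[:2]))),"up",np.degrees(np.arctan2(k[1],k[0])),Q.mean(0), "where z=.0393 offset", (.0393-k[2]-k[:2]@Q.mean(0)[:2])/np.hypot(*k[:2]))
```

```text
(265, 210) [ 30  76 135]
(380, 230) [ 15 166 106]
(366, 215) [ 13 188  61]
(147, 203) [ 17 129 111]
(160, 215) [ 21 104 125]
(320, 220) [ 70   6 138]
board (array([539.7, -19.3]), array([135.1, 253.2]), np.float32(82.23))
blk (array([537.3, 311. ]), array([ 62.3, 102.1]), np.float32(96.52))
rest (array([536.3, 310.8]), array([ 95.4, 124.5]), np.float32(96.16))
rail@40 (array([ 468.7, -312.2]), array([ 53.4, 169.7]), np.float32(168.29))
956 (array([ 499.2, -167. ]), array([160.6, 352.3]), np.float32(77.86))
slope 69.48233863096914 up 78.6229180388764 [ 0.46801631 -0.31106891  0.04748518] where z=.0393 offset -0.0030631879386833036
```

Run:
```python
from h import *
d=dict(np.load("top0.npz")); P=cloud(d)
hsv=cv2.cvtColor(d["frame"],cv2.COLOR_RGB2HSV)
m=cv2.inRange(hsv,(3,90,75),(20,255,255))>0; m[:185]=0;m[270:]=0;m[:,:345]=0;m[:,395:]=0
Q=P[m]; Q=Q[(Q[:,2]>.018)&(Q[:,2]<.062)]
a=np.radians(78.3); ex=np.array([np.cos(a),np.sin(a)]); ey=np.array([-ex[1],ex[0]])
X=Q[:,:2]@ex; Y=Q[:,:2]@ey; Z=Q[:,2]
print(len(Q),rect(Q),"X",np.percentile(X,[1,5,50,95,99]),"Y",np.percentile(Y,[1,50,99]))
xc=np.median(X-(Z-.0393)/np.tan(np.radians(30))); yc=(np.percentile(Y,1)+np.percentile(Y,99))/2
for lo in np.arange(X.min(),X.max(),.01):
    s=(X>=lo)&(X<lo+.01); print(round(lo+.005,3),s.sum(),np.median(Z[s]).round(4))
print("centre",xc,yc,xc*ex+yc*ey)
```

```text
1111 (array([ 468. , -314.4]), array([ 57.8, 166.1]), np.float32(168.05)) X [-0.24090838 -0.23843038 -0.211288   -0.18594904 -0.18486888] Y [-0.60307392 -0.52184713 -0.44052798]
-0.237 163 0.027
-0.227 184 0.0335
-0.217 192 0.0387
-0.207 188 0.0445
-0.197 198 0.05
-0.187 186 0.055
centre -0.21614182140164 -0.5218009514536744 [ 0.46712858 -0.31746561]
```

Call:
arm_command:
  moves:
    - [[0.9, -0.8, 0], [0, 0, -1], 0]
    - [[0.9, -0.8, 0], [0, 0, -1], 0]
    - [[0.9, -0.8, 0], [0, 0, -1], 0]
    - [[0.9, -0.8, 0], [0, 0, -1], 0]
    - [[0.9, -0.8, 0], [0, 0, -1], 0]
    - [[0.9, -0.8, 0], [0, 0, -1], 0]
    - [[0.9, -0.8, 0], [0, 0, -1], 0]
    - [[0.9, -0.8, 0], [0, 0, -1], 0]

```text
time: 1.1
ee_pos: [0.1836, -0.307, 0.231]
tcp_rot: [-3.141, -0.0, 1.074]
contact_force: [1.1, -0.3, -0.1]
finger_gap: 0.0856
grip_force: 0.0
```

Call:
arm_command:
  moves:
    - [[0.3, 0.55, 0], [0, 0, -1], 0]
    - [[0.24, 0.58, 0], [0, 0, -1], 0]
    - [[0.18, 0.6, 0], [0, 0, -1], 0]
    - [[0.11, 0.62, 0], [0, 0, -1], 0]
    - [[0.05, 0.63, 0], [0, 0, -1], 0]
    - [[-0.02, 0.63, 0], [0, 0, -1], 0]
    - [[-0.08, 0.62, 0], [0, 0, -1], 0]
    - [[-0.15, 0.61, 0], [0, 0, -1], 0]
    - [[-0.21, 0.59, 0], [0, 0, -1], 0]

```text
time: 2.22
ee_pos: [0.3253, -0.3086, 0.231]
tcp_rot: [-3.141, -0.001, 2.016]
contact_force: [1.1, -0.5, -0.7]
finger_gap: 0.0854
grip_force: 0.0
```

Call:
arm_command:
  moves:
    - [[-0.27, 0.57, 0], [0, 0, -1], 0]
    - [[-0.33, 0.54, 0], [0, 0, -1], 0]
    - [[-0.38, 0.5, 0], [0, 0, -1], 0]
    - [[-0.43, 0.46, 0], [0, 0, -1], 0]
    - [[-0.48, 0.41, 0], [0, 0, -1], 0]
    - [[-0.52, 0.36, 0], [0, 0, -1], 0]
    - [[-0.55, 0.3, 0], [0, 0, -1], 0]
    - [[-0.58, 0.24, 0], [0, 0, -1], 0]
    - [[-0.6, 0.18, 0], [0, 0, -0.8], 0]
    - [[0, 0, 0], [0, 0, 0], 0]

```text
time: 3.48
ee_pos: [0.467, -0.3086, 0.2306]
tcp_rot: [3.141, -0.001, 2.935]
contact_force: [-0.1, 0.5, -0.1]
finger_gap: 0.0853
grip_force: 0.0
```

```bash
cat >> h.py <<'E'
from scipy.spatial.transform import Rotation as Ro
def todo(s,pos,rpy):
    R=Ro.from_euler("xyz",s["tcp_rot"]);G=Ro.from_euler("xyz",rpy)
    print("shift/25mm",(R.inv().apply(np.array(pos)-s["ee_pos"])/.025).round(2),"turn/6deg",((R.inv()*G).as_rotvec()/np.radians(6)).round(2))
E
python3 - <<'E'
from h import *
from rig import get_state,imaging
s=get_state(); print(s["ee_pos"],s["tcp_rot"],s["joint_positions"].round(2)); todo(s,[.4675,-.316,.08],[np.pi,0,np.radians(168.2)])
d=imaging.get_image("wrist"); np.savez("w0.npz",**d); cv2.imwrite("pics/w0.png",d["frame"][:,:,::-1])
E
```

```text
[ 0.46695705 -0.30861621  0.23058796] [ 3.14103355e+00 -9.58359605e-04  2.93483781e+00] [-0.73  0.28  0.04  1.34  0.   -0.53]
shift/25mm [-0.09 -0.29  6.02] turn/6deg [ 0.01 -0.01 -0.01]
```

View pics/w0.png

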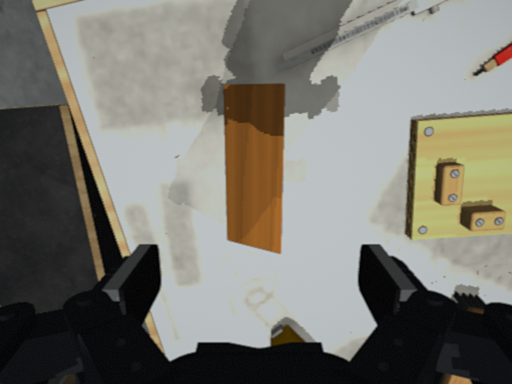

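The wrist view shows the rail centred between the fingers at columns 225–284 and aligned with the tool. I descend.

Call:
arm_command:
  moves:
    - [[-0.09, -0.29, 1], [0, 0, 0], 0]
    - [[0, 0, 1], [0, 0, 0], 0]
    - [[0, 0, 1], [0, 0, 0], 0]
    - [[0, 0, 1], [0, 0, 0], 0]
    - [[0, 0, 1], [0, 0, 0], 0]
    - [[0, 0, 1], [0, 0, 0], 0]
    - [[0, 0, 1], [0, 0, 0], 0]
    - [[0, 0, 1], [0, 0, 0], 0]
    - [[0, 0, 0.9], [0, 0, 0], 0]
    - [[0, 0, 0.15], [0, 0, 0], 0]

```text
time: 4.78
ee_pos: [0.4659, -0.3157, 0.004]
tcp_rot: [3.14, -0.002, 2.933]
contact_force: [0.3, 0.2, 0.5]
finger_gap: 0.0857
grip_force: 0.0
```

Call:
arm_command:
  moves:
    - [[0, 0, 0.2], [0, 0, 0], 0]
    - [[0, 0, 0], [0, 0, 0], 0.15]
    - [[0, 0, 0], [0, 0, 0], 0.3]
    - [[0, 0, 0], [0, 0, 0], 0.5]
    - [[0, 0, 0], [0, 0, 0], 0.5]
    - [[0, 0, 0], [0, 0, 0], 0.5]
  squeeze: 40

```text
time: 5.52
ee_pos: [0.4675, -0.3163, 0.001]
tcp_rot: [-3.141, 0.001, 2.935]
contact_force: [-0.5, 1.6, 5.1]
finger_gap: 0.0591
grip_force: 43.7
```

Call:
arm_command:
  moves:
    - [[0, 0, -0.3], [0, 0, 0], 0.5]
    - [[0, 0, -0.7], [0, 0, 0], 0.5]
    - [[0, 0, -1], [0, 0, 0], 0.5]
    - [[0, 0, -1], [0, 0, 0], 0.5]
    - [[0, 0, -1], [0, 0, 0], 0.5]
    - [[0, 0, -0.8], [0, 0, 0], 0.5]
    - [[0, 0, 0], [0, 0, 0], 0.5]

```text
time: 6.4
ee_pos: [0.4678, -0.3169, 0.1216]
tcp_rot: [-3.14, 0.003, 2.935]
contact_force: [-1.7, 0.6, -3.6]
finger_gap: 0.059
grip_force: 44.3
```

Call:
arm_command:
  moves:
    - [[-0.01, 0.83, 0], [0, 0, 1], 0.5]
    - [[0.08, 0.83, 0], [0, 0, 1], 0.5]
    - [[0.16, 0.81, 0], [0, 0, 1], 0.5]
    - [[0.25, 0.79, 0], [0, 0, 1], 0.5]
    - [[0.33, 0.76, 0], [0, 0, 1], 0.5]
    - [[0.41, 0.72, 0], [0, 0, 1], 0.5]
    - [[0.48, 0.68, 0], [0, 0, 1], 0.5]
    - [[0.55, 0.62, 0], [0, 0, 1], 0.5]

```text
time: 7.4
ee_pos: [0.5025, -0.1534, 0.119]
tcp_rot: [-3.141, -0.001, 2.093]
contact_force: [-0.1, -0.5, -2.7]
finger_gap: 0.0593
grip_force: 44.4
```

Call:
arm_command:
  moves:
    - [[0.61, 0.56, 0], [0, 0, 1], 0.5]
    - [[0.67, 0.5, 0], [0, 0, 1], 0.5]
    - [[0.71, 0.42, 0], [0, 0, 1], 0.5]
    - [[0.75, 0.35, 0], [0, 0, 1], 0.5]
    - [[0.79, 0.27, 0], [0, 0, 1], 0.5]
    - [[0.81, 0.18, 0], [0, 0, 1], 0.5]
    - [[0.82, 0.1, 0], [0, 0, 0.3], 0.5]
    - [[0, 0, 0], [0, 0, 0], 0.5]
    - [[0, 0, 0], [0, 0, 0], 0.5]

```text
time: 8.52
ee_pos: [0.5343, -0.0129, 0.1194]
tcp_rot: [-3.141, 0.0, 1.438]
contact_force: [0.7, 0.5, -3.1]
finger_gap: 0.0591
grip_force: 44.3
```

Run:
```python
from h import *
from rig import get_state,imaging
s=get_state(); print(s["ee_pos"],s["tcp_rot"],s["joint_positions"].round(2),s["contact_force"]); todo(s,[.5348,-.0108,.03],[np.pi,0,np.radians(82.3)])
d=imaging.get_image("scene");cv2.imwrite("pics/s1.png",d["frame"][:,:,::-1])
```

```text
[ 0.53427692 -0.01287864  0.11942901] [-3.14060074e+00  1.97934987e-04  1.43778714e+00] [-0.18  0.29 -0.23  1.05 -0.    1.52] [ 0.66666749  0.45637001 -3.10786541]
shift/25mm [0.09 0.01 3.58] turn/6deg [-0.01  0.    0.01]
```

View pics/s1.png

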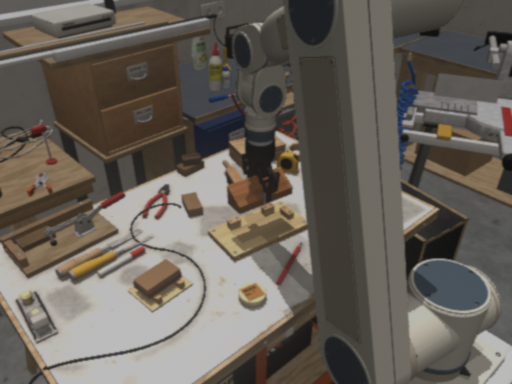

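The rail is held level above the board at about (260,190). I lower it with clearance from both stops.

Call:
arm_command:
  moves:
    - [[0.13, 0, 1], [0, 0, 0], 0.5]
    - [[0, 0, 1], [0, 0, 0], 0.5]
    - [[0, 0, 1], [0, 0, 0], 0.5]
    - [[0, 0, 0.7], [0, 0, 0], 0.5]
    - [[0, 0, 0.2], [0, 0, 0], 0.5]
    - [[0, 0, 0], [0, 0, 0], 0.5]

```text
time: 9.32
ee_pos: [0.5351, -0.0098, 0.0226]
tcp_rot: [-3.141, 0.0, 1.437]
contact_force: [0.4, 0.3, -2.4]
finger_gap: 0.0594
grip_force: 44.3
```

Call:
arm_command:
  moves:
    - [[0, 0, 0.1], [0, 0, 0], 0.5]
    - [[0, 0, 0.06], [0, 0, 0], 0.5]
    - [[0, 0, 0], [0, 0, 0], 0.5]

```text
time: 9.7
ee_pos: [0.5354, -0.0095, 0.0191]
tcp_rot: [3.141, 0.0, 1.437]
contact_force: [-1.0, 0.6, 1.7]
finger_gap: 0.0594
grip_force: 45.1
```

Call:
arm_command:
  moves:
    - [[0, 0.08, 0], [0, 0, 0], 0.5]
    - [[0, 0.08, 0], [0, 0, 0], 0.5]
    - [[0, 0, 0], [0, 0, 0], 0.5]

```text
time: 10.07
ee_pos: [0.5382, -0.0098, 0.019]
tcp_rot: [-3.14, 0.0, 1.437]
contact_force: [-6.0, 0.7, 7.0]
finger_gap: 0.059
grip_force: 45.7
```

Call:
arm_command:
  moves:
    - [[-0.1, 0, 0], [0, 0, 0], 0.5]
    - [[-0.1, 0, 0], [0, 0, 0], 0.5]
    - [[0, 0, 0], [0, 0, 0], 0.5]

```text
time: 10.45
ee_pos: [0.5389, -0.0148, 0.0191]
tcp_rot: [3.14, -0.001, 1.437]
contact_force: [-0.5, 4.7, 5.9]
finger_gap: 0.0594
grip_force: 46.1
```

Call:
arm_command:
  moves:
    - [[-0.06, 0, 0], [0, 0, 0], 0.5]
    - [[-0.06, 0, 0], [0, 0, 0], 0.5]
    - [[0, 0, 0], [0, 0, 0], 0.5]

```text
time: 10.82
ee_pos: [0.5388, -0.0167, 0.0191]
tcp_rot: [3.14, -0.003, 1.438]
contact_force: [1.2, 10.0, 5.9]
finger_gap: 0.0596
grip_force: 45.9
```

Call:
arm_command:
  moves:
    - [[0, 0.06, 0], [0, 0, 0], 0.5]
    - [[0, 0, 0], [0, 0, 0], 0.5]

```text
time: 11.08
ee_pos: [0.5388, -0.0167, 0.0189]
tcp_rot: [-3.14, -0.002, 1.438]
contact_force: [-3.4, 10.9, 10.5]
finger_gap: 0.0594
grip_force: 45.9
```

Call:
arm_command:
  moves:
    - [[0, 0.06, 0], [0, 0, 0], 0.5]
    - [[0, 0.04, 0], [0, 0, 0], 0.5]
    - [[0, 0, 0], [0, 0, 0], 0.5]

```text
time: 11.45
ee_pos: [0.5389, -0.0167, 0.019]
tcp_rot: [-3.137, -0.002, 1.438]
contact_force: [-16.9, 10.2, 19.5]
finger_gap: 0.0595
grip_force: 42.6
```

Call:
arm_command:
  moves:
    - [[-0.06, 0, 0], [0, 0, 0], 0.5]
    - [[0, 0, 0], [0, 0, 0], 0.5]

```text
time: 11.7
ee_pos: [0.5388, -0.0168, 0.0189]
tcp_rot: [-3.137, -0.005, 1.439]
contact_force: [-14.5, 19.3, 18.0]
finger_gap: 0.0597
grip_force: 41.8
```

Call:
arm_command:
  moves:
    - [[0, 0, 0], [0, 0, 0], 0.25]
    - [[0, 0, 0], [0, 0, 0], 0.1]
    - [[0, 0, 0], [0, 0, 0], 0]
    - [[0, 0, 0], [0, 0, 0], 0]
    - [[0, 0, 0], [0, 0, 0], 0]

```text
time: 12.32
ee_pos: [0.5418, -0.0201, 0.0185]
tcp_rot: [-3.142, 0.0, 1.437]
contact_force: [-0.4, -0.3, 0.0]
finger_gap: 0.0855
grip_force: 0.0
```

Call:
arm_command:
  moves:
    - [[0, 0, -0.5], [0, 0, 0], 0]
    - [[0, 0, -1], [0, 0, 0], 0]
    - [[0, 0, -1], [0, 0, 0], 0]
    - [[0, 0, -1], [0, 0, 0], 0]
    - [[0, 0, -1], [0, 0, 0], 0]
    - [[0, 0, -0.5], [0, 0, 0], 0]

```text
time: 13.08
ee_pos: [0.5422, -0.02, 0.1456]
tcp_rot: [3.139, 0.0, 1.437]
contact_force: [-0.1, -0.1, 0.9]
finger_gap: 0.0853
grip_force: 0.0
```

Call:
arm_command:
  moves:
    - [[0.99, -0.14, 0], [0, 0, -0.8], 0]
    - [[1, -0.06, 0], [0, 0, -0.8], 0]
    - [[1, 0.03, 0], [0, 0, -0.75], 0]
    - [[0.99, 0.11, 0], [0, 0, 0], 0]
    - [[0.99, 0.11, 0], [0, 0, 0], 0]
    - [[0.99, 0.11, 0], [0, 0, 0], 0]
    - [[0.99, 0.11, 0], [0, 0, 0], 0]
    - [[0.99, 0.11, 0], [0, 0, 0], 0]
    - [[0.99, 0.11, 0], [0, 0, 0], 0]
    - [[0.99, 0.11, 0], [0, 0, 0], 0]

```text
time: 14.32
ee_pos: [0.5407, 0.2302, 0.1435]
tcp_rot: [-3.141, 0.0, 1.683]
contact_force: [-0.1, -0.4, -0.2]
finger_gap: 0.0858
grip_force: 0.0
```

Call:
arm_command:
  moves:
    - [[0.99, 0.11, 0], [0, 0, 0], 0]
    - [[0.99, 0.11, 0], [0, 0, 0], 0]
    - [[0.99, 0.11, 0], [0, 0, 0], 0]
    - [[0.3, 0.03, 0], [0, 0, 0], 0]
    - [[0, 0, 0], [0, 0, 0], 0]
    - [[0, 0, 0], [0, 0, 0], 0]

```text
time: 15.08
ee_pos: [0.5407, 0.3109, 0.1435]
tcp_rot: [-3.141, 0.0, 1.683]
contact_force: [-0.4, -0.0, 0.0]
finger_gap: 0.0855
grip_force: 0.0
```

Run:
```python
from h import *
from rig import get_state,imaging
s=get_state(); print(s["ee_pos"],s["tcp_rot"],s["joint_positions"].round(2),s["contact_force"]); todo(s,[.5375,.3115,.0235],[np.pi,0,np.radians(96.4)])
d=imaging.get_image("top"); np.savez("top1.npz",**d)
w=imaging.get_image("wrist"); np.savez("w1.npz",**w)
a=cv2.resize(d["frame"][150:250,195:335],None,fx=4,fy=4,interpolation=cv2.INTER_CUBIC)
cv2.imwrite("pics/c1.png",a[:,:,::-1])
P=cloud(d); Q=P[165:240,205:325].reshape(-1,3); 
for lo in (.040,):
    g=Q[(Q[:,2]>.046)&(Q[:,2]<.082)]; print(rect(g))
o=np.array([.5396,-.0195]);a=np.radians(-7.7);ex=np.array([np.cos(a),np.sin(a)]);ey=np.array([-ex[1],ex[0]])
X=(g[:,:2]-o)@ex;Y=(g[:,:2]-o)@ey;print("X",np.percentile(X,[1,99]),"Y",np.percentile(Y,[1,99]))
Pw=cloud(w);g=Pw[(Pw[...,2]>.044)&(Pw[...,2]<.055)];print("block wrist",len(g),rect(g))
```

```text
[0.54072161 0.31089604 0.14350967] [-3.14131824e+00  2.83035040e-04  1.68256605e+00] [ 0.39  0.42  0.04  1.19 -0.    1.85] [-0.39048858 -0.0400404   0.0441132 ]
shift/25mm [ 0.04 -0.12  4.8 ] turn/6deg [-0.  0.  0.]
(array([550.9, -21.7]), array([ 80.8, 169.9]), np.float32(82.15))
X [-0.02505695  0.02896225] Y [-0.0837267  0.0825399]
block wrist 9534 (array([539.8, 314.5]), array([55.1, 99.3]), np.float32(96.2))
```

View pics/c1.png

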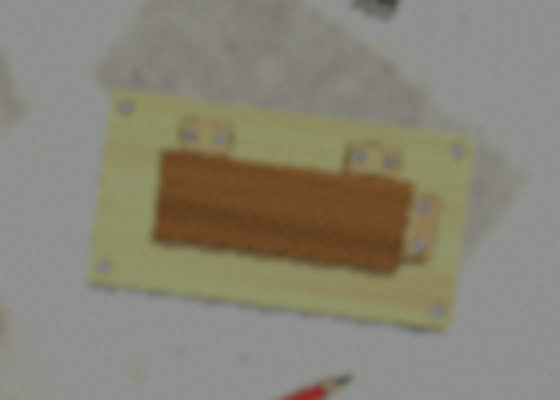

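The rail sits home against both back blocks (208,135), (372,160) and the end stop (420,225). Now I grasp the block.

Call:
arm_command:
  moves:
    - [[0.06, -0.08, 1], [0, 0, 0], 0]
    - [[0, 0, 1], [0, 0, 0], 0]
    - [[0, 0, 1], [0, 0, 0], 0]
    - [[0, 0, 1], [0, 0, 0], 0]
    - [[0, 0, 0.6], [0, 0, 0], 0]
    - [[0, 0, 0.12], [0, 0, 0], 0]
    - [[0, 0, 0], [0, 0, 0], 0]

```text
time: 16.05
ee_pos: [0.5389, 0.313, 0.0261]
tcp_rot: [3.141, -0.0, 1.683]
contact_force: [0.6, 0.3, 0.3]
finger_gap: 0.0851
grip_force: 0.0
```

Call:
arm_command:
  moves:
    - [[0, 0, 0], [0, 0, 0], 0.15]
    - [[0, 0, 0], [0, 0, 0], 0.3]
    - [[0, 0, 0], [0, 0, 0], 0.5]
    - [[0, 0, 0], [0, 0, 0], 0.5]
    - [[0, 0, 0], [0, 0, 0], 0.5]

```text
time: 16.68
ee_pos: [0.5389, 0.3132, 0.0264]
tcp_rot: [3.14, -0.0, 1.683]
contact_force: [-1.1, -0.3, 5.9]
finger_gap: 0.0571
grip_force: 43.4
```

Run:
```python
from h import *
from rig import get_state,imaging
s=get_state(); print(s["ee_pos"],s["tcp_rot"],s["contact_force"])
for n in("top","scene"):
    d=imaging.get_image(n); np.savez(n+"2.npz",**d)
f=d["frame"][220:330,90:240]; cv2.imwrite("pics/c2.png",cv2.resize(f,None,fx=4,fy=4,interpolation=cv2.INTER_CUBIC)[:,:,::-1])
```

```text
[0.53885183 0.31315215 0.02635674] [ 3.14042471e+00 -3.30738028e-04  1.68322884e+00] [-1.11214742 -0.28456057  5.93964883]
```

View pics/c2.png

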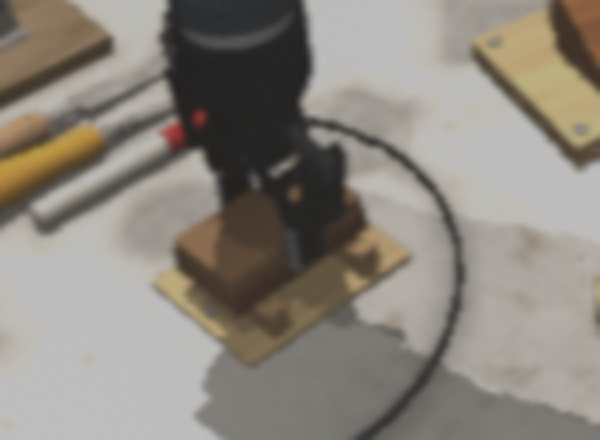

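The block is gripped across its width on the rest, with the fingertips near (300,268) just above its lower edge and between the runners. I lift, carry, and tilt it.

Call:
arm_command:
  moves:
    - [[0, 0, -0.4], [0, 0, 0], 0.5]
    - [[0, 0, -0.9], [0, 0, 0], 0.5]
    - [[0, 0, -1], [0, 0, 0], 0.5]
    - [[0, 0, -1], [0, 0, 0], 0.5]
    - [[0, 0, -1], [0, 0, 0], 0.5]
    - [[-0.5, 0, -0.7], [0, 0, 0.8], 0.5]
    - [[-0.9, 0, 0], [0, 0, 0.8], 0.5]
    - [[-1, 0, 0], [0, 0, 0.75], 0.5]
    - [[-1, 0.13, 0], [0, 0, 0], 0.5]
    - [[-1, 0.13, 0], [0, 0, 0], 0.5]

```text
time: 18.02
ee_pos: [0.5389, 0.2019, 0.1511]
tcp_rot: [3.141, -0.0, 1.437]
contact_force: [1.0, -0.4, -0.8]
finger_gap: 0.0565
grip_force: 42.7
```

Call:
arm_command:
  moves:
    - [[-1, 0.1, 0], [0, 0, 0], 0.5]
    - [[-1, 0, 0], [0, 0, 0], 0.5]
    - [[-1, 0, 0], [0, 0, 0], 0.5]
    - [[-1, 0, 0], [-0.8, 0, 0], 0.5]
    - [[-0.8, 0, 0], [-1, 0, 0], 0.5]
    - [[-0.5, 0, 0], [-1, 0, 0], 0.5]
    - [[-0.2, 0, 0], [-1, 0, 0], 0.5]
    - [[0, 0, 0], [-1, 0, 0], 0.5]
    - [[0, 0, 0], [-0.2, 0, 0], 0.5]
    - [[0, 0, 0], [0, 0, 0], 0.5]

```text
time: 19.27
ee_pos: [0.5233, 0.0662, 0.151]
tcp_rot: [2.619, -0.0, 1.437]
contact_force: [-0.4, -1.0, -0.7]
finger_gap: 0.0567
grip_force: 42.9
```

```bash
cat >> h.py <<'E'
ey=np.array([np.cos(np.radians(82.3)),np.sin(np.radians(82.3)),0]); ex=np.array([ey[1],-ey[0],0])
n=-.5*ex+np.array([0,0,np.sqrt(.75)]); F=np.array([.5388,-.0195,.0573])
FR=Ro.from_matrix(np.c_[ey,np.cross(-n,ey),-n]); FE=FR.as_euler("xyz")
def face(s): # block underside centre in face frame (mm)
    p=Ro.from_euler("xyz",s["tcp_rot"]).apply([0,0,.0054])+s["ee_pos"]-F
    ux=np.cross(ey,n); return np.round([p@ux*1e3,p@ey*1e3,p@n*1e3],1)
E
python3 - <<'E'
from h import *
from rig import get_state,imaging
s=get_state(); print(s["ee_pos"],s["tcp_rot"],FE,s["joint_positions"].round(2),s["contact_force"],s["finger_gap"],face(s))
todo(s,F+.04*ey+(.0054+.02)*n,FE)
E
```

```text
[0.52328852 0.06620069 0.15102678] [ 2.61869232e+00 -1.12690355e-04  1.43730869e+00] [2.61799388 0.         1.43640597] [ 0.01 -0.01 -0.66  0.4  -0.07  1.69] [-0.4086332  -1.04651139 -0.66847919] 0.05667805141318103 [23.6 82.9 89.2]
shift/25mm [-1.71 -0.94  2.77] turn/6deg [-0.01 -0.01  0.01]
```

Call:
arm_command:
  moves:
    - [[-0.6, -0.4, 0.9], [0, 0, 0], 0.5]
    - [[-0.6, -0.4, 0.9], [0, 0, 0], 0.5]
    - [[-0.51, -0.14, 0.9], [0, 0, 0], 0.5]
    - [[0, 0, 0.3], [0, 0, 0], 0.5]
    - [[0, 0, 0], [0, 0, 0], 0.5]

```text
time: 19.9
ee_pos: [0.5352, 0.0215, 0.0737]
tcp_rot: [2.619, -0.0, 1.437]
contact_force: [0.5, 0.8, -1.5]
finger_gap: 0.0567
grip_force: 42.9
```

Run:
```python
from h import *
from rig import get_state,imaging
s=get_state(); print(s["ee_pos"],s["tcp_rot"],"Fn",s["contact_force"]@n,s["contact_force"],face(s))
todo(s,F+.04*ey+(.0054)*n,FE)
d=imaging.get_image("scene"); f=d["frame"][170:270,190:330]; cv2.imwrite("pics/c3.png",cv2.resize(f,None,fx=4,fy=4,interpolation=cv2.INTER_CUBIC)[:,:,::-1])
```

```text
[0.53518674 0.02147914 0.07374133] [ 2.61914852e+00 -2.27686929e-04  1.43675394e+00] Fn -1.5531814761205172 [ 0.54300737  0.82919897 -1.54692516] [ 0.4 40.1 13.4]
shift/25mm [-0.01 -0.01  0.53] turn/6deg [-0.01 -0.    0.  ]
```

View pics/c3.png

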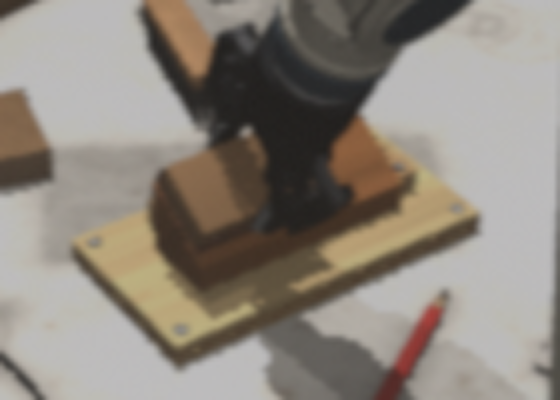

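The block (160–290, 140–245) is just above the slope at the far end from the stop. It is parallel to the face and flush with the rail's end. I close in with small steps.

Call:
arm_command:
  moves:
    - [[0, 0, 0.2], [0, 0, 0], 0.5]
    - [[0, 0, 0.15], [0, 0, 0], 0.5]
    - [[0, 0, 0.08], [0, 0, 0], 0.5]
    - [[0, 0, 0], [0, 0, 0], 0.5]

```text
time: 20.45
ee_pos: [0.5397, 0.0208, 0.0644]
tcp_rot: [2.618, -0.0, 1.437]
contact_force: [-0.2, 0.1, -0.2]
finger_gap: 0.0565
grip_force: 42.9
```

Call:
arm_command:
  moves:
    - [[0, 0, 0.05], [0, 0, 0], 0.5]
    - [[0, 0, 0], [0, 0, 0], 0.5]

```text
time: 20.7
ee_pos: [0.5404, 0.0206, 0.0634]
tcp_rot: [2.618, -0.0, 1.437]
contact_force: [0.0, 0.6, -0.8]
finger_gap: 0.0572
grip_force: 42.9
```

Call:
arm_command:
  moves:
    - [[0, 0, 0.04], [0, 0, 0], 0.5]
    - [[0, 0, 0], [0, 0, 0], 0.5]

```text
time: 20.95
ee_pos: [0.5409, 0.0205, 0.0625]
tcp_rot: [2.618, 0.0, 1.437]
contact_force: [-0.0, 0.9, -1.0]
finger_gap: 0.0565
grip_force: 42.9
```

Call:
arm_command:
  moves:
    - [[0, 0, 0.03], [0, 0, 0], 0.5]
    - [[0, 0, 0], [0, 0, 0], 0.5]

```text
time: 21.2
ee_pos: [0.5413, 0.0205, 0.0619]
tcp_rot: [2.618, -0.0, 1.437]
contact_force: [-0.0, 0.2, -1.2]
finger_gap: 0.0567
grip_force: 42.9
```

Call:
arm_command:
  moves:
    - [[0, 0, 0.04], [0, 0, 0], 0.5]
    - [[0, 0, 0], [0, 0, 0], 0.5]

```text
time: 21.45
ee_pos: [0.5414, 0.0205, 0.0616]
tcp_rot: [2.617, 0.0, 1.437]
contact_force: [-9.6, 1.1, 12.5]
finger_gap: 0.0564
grip_force: 44.7
```

Call:
arm_command:
  moves:
    - [[0, 0, 0.03], [0, 0, 0], 0.5]
    - [[0, 0, 0], [0, 0, 0], 0.5]

```text
time: 21.7
ee_pos: [0.5415, 0.0205, 0.0616]
tcp_rot: [2.617, 0.0, 1.437]
contact_force: [-19.9, 1.7, 26.0]
finger_gap: 0.0564
grip_force: 46.7
```

Call:
arm_command:
  moves:
    - [[0, 0, -0.035], [0, 0, 0], 0.5]
    - [[0, 0, 0], [0, 0, 0], 0.5]

```text
time: 21.95
ee_pos: [0.5415, 0.0205, 0.0617]
tcp_rot: [2.617, 0.0, 1.437]
contact_force: [-10.1, 0.9, 12.2]
finger_gap: 0.0564
grip_force: 44.9
```

Call:
arm_command:
  moves:
    - [[0, 0, -0.008], [0, 0, 0], 0.5]
    - [[-0.1, 0, 0], [0, 0, 0], 0.5]
    - [[-0.1, 0, 0], [0, 0, 0], 0.5]

```text
time: 22.32
ee_pos: [0.5413, 0.0166, 0.0619]
tcp_rot: [2.617, -0.002, 1.439]
contact_force: [-5.0, 7.2, 7.6]
finger_gap: 0.0566
grip_force: 44.0
```

Call:
arm_command:
  moves:
    - [[-0.14, 0, 0], [0, 0, 0], 0.5]
    - [[-0.14, 0, 0], [0, 0, 0], 0.5]
    - [[-0.14, 0, 0], [0, 0, 0], 0.5]

```text
time: 22.7
ee_pos: [0.54, 0.0061, 0.0619]
tcp_rot: [2.617, -0.002, 1.439]
contact_force: [-4.7, 6.8, 7.3]
finger_gap: 0.0571
grip_force: 44.1
```

Call:
arm_command:
  moves:
    - [[-0.14, 0, 0], [0, 0, 0], 0.5]
    - [[-0.14, 0, 0], [0, 0, 0], 0.5]

```text
time: 22.95
ee_pos: [0.539, -0.0009, 0.062]
tcp_rot: [2.617, -0.002, 1.439]
contact_force: [-4.0, 7.4, 9.4]
finger_gap: 0.0567
grip_force: 44.1
```

Steady at about 9–10 N, so I continue.

Call:
arm_command:
  moves:
    - [[-0.14, 0, 0], [0, 0, 0], 0.5]
    - [[-0.14, 0, 0], [0, 0, 0], 0.5]
    - [[-0.14, 0, 0], [0, 0, 0], 0.5]
    - [[-0.14, 0, 0], [0, 0, 0], 0.5]

```text
time: 23.45
ee_pos: [0.5371, -0.0147, 0.0619]
tcp_rot: [2.617, -0.002, 1.439]
contact_force: [-4.9, 7.9, 9.0]
finger_gap: 0.0566
grip_force: 44.2
```

Call:
arm_command:
  moves:
    - [[-0.14, 0, 0], [0, 0, 0], 0.5]
    - [[-0.14, 0, 0], [0, 0, 0], 0.5]
    - [[-0.14, 0, 0], [0, 0, 0], 0.5]
    - [[-0.14, 0, 0], [0, 0, 0], 0.5]

```text
time: 23.95
ee_pos: [0.5353, -0.0285, 0.062]
tcp_rot: [2.617, -0.002, 1.439]
contact_force: [-5.3, 8.7, 10.1]
finger_gap: 0.0566
grip_force: 44.3
```

Call:
arm_command:
  moves:
    - [[-0.14, 0, 0], [0, 0, 0], 0.5]
    - [[-0.14, 0, 0], [0, 0, 0], 0.5]
    - [[-0.14, 0, 0], [0, 0, 0], 0.5]
    - [[-0.14, 0, 0], [0, 0, 0], 0.5]

```text
time: 24.45
ee_pos: [0.5333, -0.0423, 0.0619]
tcp_rot: [2.617, -0.002, 1.439]
contact_force: [-5.0, 8.5, 9.9]
finger_gap: 0.0571
grip_force: 44.4
```

Call:
arm_command:
  moves:
    - [[-0.14, 0, 0], [0, 0, 0], 0.5]
    - [[-0.14, 0, 0], [0, 0, 0], 0.5]
    - [[-0.14, 0, 0], [0, 0, 0], 0.5]
    - [[-0.14, 0, 0], [0, 0, 0], 0.5]
    - [[-0.06, 0, 0], [0, 0, 0], 0.5]

```text
time: 25.08
ee_pos: [0.5312, -0.0577, 0.062]
tcp_rot: [2.617, -0.002, 1.439]
contact_force: [-5.0, 8.9, 10.8]
finger_gap: 0.0567
grip_force: 44.5
```

Call:
arm_command:
  moves:
    - [[0, 0, 0], [0, 0, 0], 0.5]
    - [[0, 0, 0], [0, 0, 0], 0.5]

```text
time: 25.32
ee_pos: [0.5312, -0.0577, 0.0619]
tcp_rot: [2.617, -0.002, 1.439]
contact_force: [-5.6, 8.0, 11.2]
finger_gap: 0.0563
grip_force: 44.5
```

Run:
```python
from h import *
from rig import get_state
s=get_state(); print(face(s),s["contact_force"]@n,s["joint_positions"].round(2))
```

```text
[  0.3 -38.9  -0.2] 13.008602845574128 [-0.32  0.11 -0.82  0.12  0.09  1.41]
```

Call:
arm_command:
  moves:
    - [[0, 0, -0.3], [0, 0, 0], 0.5]
    - [[0, 0, -0.8], [0, 0, 0], 0.5]
    - [[0, 0, -1], [0, 0, 0], 0.5]
    - [[0, 0, -1], [0, 0, 0], 0.5]
    - [[0, 0, -1], [0, 0, 0], 0.5]
    - [[0, 0, 0], [1, 0, 0], 0.5]
    - [[0, 0, 0], [1, 0, 0], 0.5]
    - [[0, 0, 0], [1, 0, 0], 0.5]
    - [[0, 0, 0], [1, 0, 0], 0.5]
    - [[0, 0, 0], [1, 0, 0], 0.5]

```text
time: 26.58
ee_pos: [0.4802, -0.0522, 0.1506]
tcp_rot: [-3.139, 0.0, 1.437]
contact_force: [0.2, -0.6, -1.4]
finger_gap: 0.0567
grip_force: 42.8
```

Run:
```python
from h import *
from rig import get_state
s=get_state(); print(s["ee_pos"],s["tcp_rot"],face(s)); todo(s,[.5389,.3132,.15],[np.pi,0,1.683])
todo(s,[.5389,.3132,.15],s["tcp_rot"])
```

```text
[ 0.48018461 -0.05220029  0.15055939] [-3.13878197e+00  3.99217774e-04  1.43692289e+00] [ -2.6 -40.3 102.9]
shift/25mm [14.8   0.38  0.02] turn/6deg [-0.03  0.   -2.35]
shift/25mm [14.8   0.38  0.02] turn/6deg [0. 0. 0.]
```

Call:
arm_command:
  moves:
    - [[1, 0, 0], [0, 0, 0], 0.5]
    - [[1, 0, 0], [0, 0, 0], 0.5]
    - [[1, 0.05, 0], [0, 0, 0], 0.5]
    - [[1, 0.05, 0], [0, 0, 0], 0.5]
    - [[1, 0.05, 0], [0, 0, 0], 0.5]
    - [[1, 0.05, 0], [0, 0, 0], 0.5]
    - [[1, 0.05, 0], [0, 0, 0], 0.5]
    - [[1, 0.05, 0], [0, 0, 0], 0.5]
    - [[1, 0.05, 0], [0, 0, 0], 0.5]
    - [[1, 0.03, 0], [0, 0, 0], 0.5]

```text
time: 27.82
ee_pos: [0.523, 0.1951, 0.1501]
tcp_rot: [3.142, 0.0, 1.437]
contact_force: [0.2, -0.2, -0.7]
finger_gap: 0.0569
grip_force: 42.9
```

Call:
arm_command:
  moves:
    - [[1, 0, 0], [0, 0, 0], 0.5]
    - [[1, 0, 0], [0, 0, 0], 0.5]
    - [[1, 0, 0], [0, 0, 0], 0.5]
    - [[1, 0, 0], [0, 0, 0], 0.5]
    - [[0.8, 0, 0], [0, 0, -0.35], 0.5]
    - [[0, 0, 0], [0, 0, -1], 0.5]
    - [[0, 0, 0], [0, 0, -1], 0.5]
    - [[0, 0, 0], [0, 0, 0], 0.5]

```text
time: 28.82
ee_pos: [0.539, 0.3135, 0.1501]
tcp_rot: [-3.141, 0.0, 1.684]
contact_force: [-0.2, 0.1, -1.0]
finger_gap: 0.0565
grip_force: 42.9
```

Run:
```python
from h import *
from rig import get_state,imaging
s=get_state(); print(s["ee_pos"],s["tcp_rot"],s["contact_force"]); todo(s,[.538,.312,.0264],[np.pi,0,1.68])
d=imaging.get_image("top");P=cloud(d);g=P[165:240,205:325].reshape(-1,3);g=g[(g[:,2]>.046)&(g[:,2]<.082)]
X=(g-F)@ex;Y=(g-F)@ey;print("rail X",np.percentile(X,[1,99]),"Y",np.percentile(Y,[1,99]))
d=imaging.get_image("scene"); f=d["frame"][160:330,90:330]; cv2.imwrite("pics/c4.png",cv2.resize(f,None,fx=3,fy=3,interpolation=cv2.INTER_CUBIC)[:,:,::-1])
```

```text
[0.53895126 0.31346147 0.15005351] [-3.14147064e+00  2.00217474e-04  1.68352348e+00] [-0.24330503  0.10526245 -1.01532836]
shift/25mm [-0.05 -0.04  4.95] turn/6deg [-0.    0.    0.03]
rail X [-0.02306961  0.04079997] Y [-0.08349214  0.0827502 ]
```

View pics/c4.png

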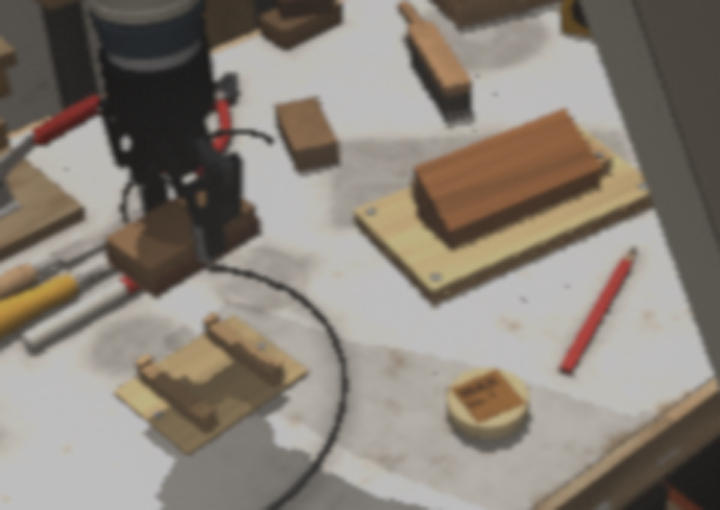

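The rail is still home at (510,180), the block is level in the hand at (180,245), and the rest is empty at (215,375). I lower the block.

Call:
arm_command:
  moves:
    - [[-0.04, -0.02, 1], [0, 0, 0], 0.5]
    - [[0, 0, 1], [0, 0, 0], 0.5]
    - [[0, 0, 1], [0, 0, 0], 0.5]
    - [[0, 0, 1], [0, 0, 0], 0.5]
    - [[0, 0, 0.6], [0, 0, 0], 0.5]
    - [[0, 0, 0.25], [0, 0, 0], 0.5]
    - [[0, 0, 0], [0, 0, 0], 0.5]

```text
time: 29.8
ee_pos: [0.5386, 0.3124, 0.029]
tcp_rot: [3.141, -0.0, 1.683]
contact_force: [-0.6, -0.2, -0.6]
finger_gap: 0.057
grip_force: 42.9
```

Call:
arm_command:
  moves:
    - [[0, 0, 0.08], [0, 0, 0], 0.5]
    - [[0, 0, 0], [0, 0, 0], 0.5]

```text
time: 30.05
ee_pos: [0.5387, 0.3125, 0.0274]
tcp_rot: [3.141, -0.0, 1.683]
contact_force: [0.5, 1.0, -0.5]
finger_gap: 0.0569
grip_force: 42.9
```

Call:
arm_command:
  moves:
    - [[0, 0, 0.05], [0, 0, 0], 0.5]
    - [[0, 0, 0], [0, 0, 0], 0.5]
    - [[0, 0, 0], [0, 0, 0], 0.3]
    - [[0, 0, 0], [0, 0, 0], 0.15]
    - [[0, 0, 0], [0, 0, 0], 0]
    - [[0, 0, 0], [0, 0, 0], 0]
    - [[0, 0, 0], [0, 0, 0], 0]

```text
time: 30.92
ee_pos: [0.5385, 0.3124, 0.0255]
tcp_rot: [-3.141, 0.0, 1.683]
contact_force: [0.6, -0.3, 0.4]
finger_gap: 0.0852
grip_force: 0.0
```

Call:
arm_command:
  moves:
    - [[0, 0, -0.4], [0, 0, 0], 0]
    - [[0, 0, -1], [0, 0, 0], 0]
    - [[0, 0, -1], [0, 0, 0], 0]
    - [[0, 0, -1], [0, 0, 0], 0]
    - [[0, 0, -1], [0, 0, 0], 0]
    - [[0, 0, -1], [0, 0, 0], 0]
    - [[0, 0, 0], [0, 0, 0], 0]

```text
time: 31.8
ee_pos: [0.5394, 0.3128, 0.1633]
tcp_rot: [3.137, -0.001, 1.683]
contact_force: [1.1, -0.4, -0.3]
finger_gap: 0.0854
grip_force: 0.0
```

Run:
```python
from h import *
from rig import get_state,imaging
d=imaging.get_image("wrist");P=cloud(d);g=P[(P[...,2]>.044)&(P[...,2]<.055)];print("block wrist",len(g),rect(g),np.percentile(g[:,2],[5,50,95]))
f=imaging.get_image("scene")["frame"][160:330,90:330]; cv2.imwrite("pics/c5.png",cv2.resize(f,None,fx=3,fy=3,interpolation=cv2.INTER_CUBIC)[:,:,::-1])
```

```text
block wrist 8179 (array([539.5, 313.8]), array([55.1, 99.5]), np.float32(96.31)) [0.0476674  0.048995   0.05010571]
```

View pics/c5.png

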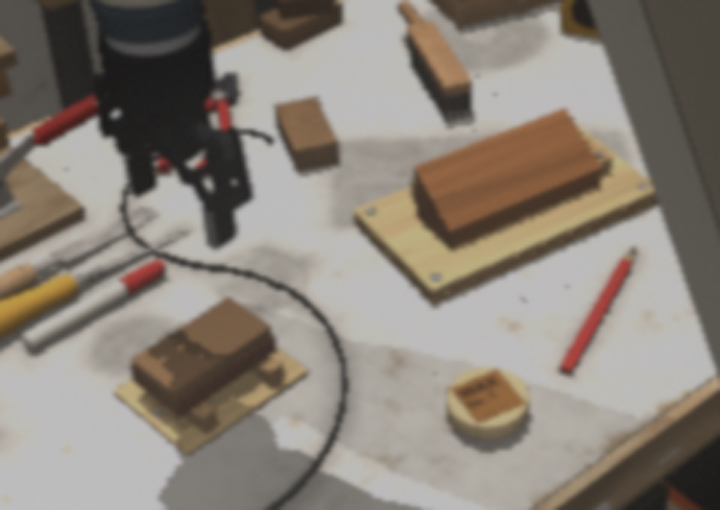

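The block lies level on its rest at (205,355) with its top at 49 mm, in the same place as before. The rail is home and the hand is clear, so I hand the job in.

```bash
python3 -c "
from rig import workorder; print(workorder.sign_off())"
```

```text
the job is handed in; nothing more can be done
None
```

I laid the rail home against both back blocks and the end stop, sanded it in one unbroken stroke at about 9–13 N, and put the block back on its rest. The first touch at the start end briefly pressed about 32 N before I eased off. I handed the job in at about 32 s; sign-off gave no verdict.

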